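Close the heater's filter housing and hold the cover down for screwing

TASK

Set the loose filter cartridge down in the pocket on the floor of the aluminium filter housing, let go of it, and then lay the cover plate into the housing's mouth, flat on the sprung seal. Press the cover down with a steady push of about 10 newtons, without ever bottoming the seal, hold it like that for two seconds or more so that a colleague can put the screws in, and finish while still pressing: do not let go. Leave the screwdriver, the jar and the tank cap where they are.

Things in the scene. Friction and masses are not known exactly. Their poses are not given: they have to be found in the camera images.
- housing: Open-topped aluminium filter housing, fixed to the bench: outside 190 (x) x 150 (y) x 88 mm high, walls 6 mm, inside 178 x 138 mm. Origin at the centre of its underside, z up, x along its length. Inside on the 6 mm thick floor, centred, four ribs 10 mm high make a pocket 106 (x) x 74 (y) mm for the cartridge. A 60 mm round black intake stub sticks out 35 mm at its +x end, 42 mm up. Bolt-down lugs 16 mm high stick out 15 mm on the y sides.
- seal (a joint): How far the housing's sprung seal is pushed down (m): 0 free, 0.020 bottomed. The seal is a flat black rubber frame, 174 x 134 mm outside, 10 mm thick, with an opening of 144 (x) x 104 (y) mm through which the cartridge goes in; it slides straight down inside the housing on springs, 1 mm for each 1.2 N (so about 2 mm under the cover's weight alone and about 10 mm when that is pushed with 10 N).
- seal_top (a point): Centre of the seal frame's upper face (in the middle of its opening): 78 mm above the housing's underside when free, that is 10 mm below the wall tops.
- cover_grip (a point): Loose cover, 0.25 kg more or less: dark steel-look plate 170 (x) x 130 (y) x 6 mm with a black grip rib standing on its middle, 70 long (x) x 14 wide (y), its top 44 mm above the plate's underside. It lies rib up on the bench, to the robot's left or right. This point is in the rib, 30 mm above the plate's underside. The plate drops into the housing's mouth with 4 mm to spare on every side, long side along the housing's x; either way round is right.
- cartridge_grip (a point): Loose filter cartridge, about 0.12 kg: grey frame 96 (x) x 64 (y) x 20 mm with pale pleats on top and a grip tab standing on its middle, 12 (x) x 44 (y) mm, its top 50 mm above the underside. It lies tab up on the bench, on the side opposite the cover. This point is in the tab, 41 mm above the underside; seated in the pocket (5 mm to spare on every side) it is 47 mm above the housing's underside, centred. Long side goes along the housing's x; either way round is right.
- cover: The cover again; origin at the centre of the plate's underside.
- screwdriver: Bystander: screwdriver lying on the bench beyond the housing.
- jar: Bystander: clear jar 60 mm across and 75 mm high with a metal cap. Origin under its centre.
- cap: Bystander: white tank cap 52 mm across, 24 mm high. Origin under its centre.

How it is judged (in metres and radians):
On the way, in this order (a step that is already met when the one before it is completed fails the run):
1. the cartridge sits in its pocket, let go, before the cover goes on (x of cartridge_grip in the frame of housing between -0.01 and 0.01 m and y of cartridge_grip in the frame of housing between -0.01 and 0.01 m and z of cartridge_grip in the frame of housing between 0.042 and 0.052 m and angle between cartridge_grip's own z axis and vertical below 0.06 rad and contact force between the fingers and cartridge below 0.1 N and contact force between cover and seal below 0.5 N), for 0.2 s.
2. the cover is pressed on the seal with 7 to 17 N for 1.5 s (x of cover_grip in the frame of housing between -0.01 and 0.01 m and y of cover_grip in the frame of housing between -0.01 and 0.01 m and contact force between cover and seal between 7 and 17 N and value of joint seal between 0.005 and 0.015 m and angle between cover_grip's own z axis and vertical below 0.08 rad and contact force between the fingers and cover above 2 N), for 1.5 s.
At the end, for the whole second after the job is handed in: The cartridge sits in the pocket (within 10 mm of centre, 5 mm in height); the cover is flat (0.08 rad) and still in the housing's mouth, and the fingers press it so that cover and seal bear on each other with 7 to 17 N (weight included), seal 5 to 15 mm down, through the last second (all of step 2 and x of cartridge_grip in the frame of housing between -0.01 and 0.01 m and y of cartridge_grip in the frame of housing between -0.01 and 0.01 m and z of cartridge_grip in the frame of housing between 0.042 and 0.052 m and angle between cartridge_grip's own z axis and vertical below 0.06 rad and linear speed of cover below 0.01 m/s); the arm keeps its last pose, push and grip.
It fails at once if the seal is bottomed (pushed down more than 19 mm) (value of joint seal above 0.019 m).
It fails at once if the screwdriver is moved more than 30 mm (distance of screwdriver from where it was at the start of the episode above 0.03 m).
It fails at once if the jar is moved more than 30 mm (distance of jar from where it was at the start of the episode above 0.03 m).
It fails at once if the cap is moved more than 30 mm (distance of cap from where it was at the start of the episode above 0.03 m).
It also fails if it takes over 72 s, if anything falls off the work surface, if the arm or the gripper's body presses on something with over 40 N, if the wrist force passes 120 N, or if a joint passes its speed limit or range.

ROBOT

A 6-joint arm with a two-finger parallel gripper is mounted at the origin on the work surface. World frame = base frame: x ahead of the robot, y to its left, z up, the work surface at z = 0. Lengths are in mm, angles in rad, forces in N, time in s.
With the tool pointing down it reaches from about 225 to 875 mm from the base axis. Payload 3.4 kg.
Tool frame: the origin (TCP) lies on the front face of the gripper's body, between the roots of the fingers; the fingertips stand 73 mm ahead of it and the grasp point (between the pads) lies 54 mm ahead of it; z points along the fingers, y is the direction in which the jaws open and shut (so a half turn about z gives the same grasp; the last joint's range is limited). The gripper opens to 85 mm and grips with 20 to 120 N. Pads are 22 mm wide; open, the fingers measure 114 mm over their backs; the gripper's body (76 mm by 85 mm) begins 54 mm behind the grasp point. The pads swing forward as they close: fully open they stand 13 mm farther back than shut.
Start: joints at [1.011, 0.276, 1.505, -0, 1.361, -0.121], TCP at [244.308, 520.547, 303.928] pointing down, gripper open.
Joint ranges: [-2.89, 2.89], [-0.75, 2.08], [0.22, 2.7], [-1.18, 4.32], [0.11, 2.71], [-2.7, 2.7]. Speed limits (rad/s): [2.57, 2.57, 3.14, 3.14, 3.14, 3.14].

INTERFACE

Orientations are given as a rotation vector (axis times angle).
In Python, from cell import bot gives the robot as it stands.
- The arm moves only by the shell command python3 -m crank 'ROWS'. ROWS is JSON, a list of rows, each an object with "twist": the turn, a rotation vector about the tool's x, y, z in degrees, a list of three; "travel": the shift along the tool's x, y, z in mm, a list of three; "jaw": the finger opening in mm, from 0 to 85.4. In form: [{"twist": [wx, wy, wz], "travel": [tx, ty, tz], "jaw": jaw}, ...]. A call has 1 to 8 rows; each row shifts and turns the commanded pose from where the row before left it, along the tool's axes as they then stand; what a row does not reach is not made up. A row lasts 1/8 s, in which the tool goes at most 62.5 mm and 10.7 degrees, less where a joint would pass 70% of its speed; a pose out of reach is approached as far as the arm can. A call is refused whole if a number of a shift passes 62.5 or a number of a turn 10.7, either way. A call with a gripper value outside its range is refused whole. The fingers move at their own pace and stop on an object; the grip force is fixed at half the most. Time passes only in rows, so rows that do not move let the fingers close. It gives the time, the measured TCP pose, the force and the opening at its end, in the units of the state.
- bot.get_state(): the state, without advancing time (a new reading comes with each control period).
- bot.get_image(name): name is "side" or "top"; returns the picture (480x640x3 uint8, red, green, blue); there is no depth.
- bot.camera_model(name): a dict with "fx", "fy", "cx", "cy" (pixels), "view" (4x4, takes a point from world to camera coordinates). Camera axes: x right, y down, z forward; pixel columns grow to the right and rows downward; lengths in mm; the calibration is good to about 2 mm. A picture is of the moment at which its call begins. camera_model takes no time and is no camera call.
- bot.finish_job(): hands the job in, once; it reports no verdict.
The state is a dict: "time": time; "q": joint angles; "joint_vel": joint speeds; "joint_torque": joint torques, N m; "position": TCP position; "tcp_rot": TCP orientation; "contact_force": force on the tool from outside, world axes, zero at the start; "ft_torque": the same for the moment, N m; "opening": opening from 0.0 (shut) to 1.0 (fully open).
Only numpy, scipy, OpenCV 4.12 (cv2) and the standard library are available. Lean on these libraries where they do the work, as an engineer would, in place of code of your own. Each camera call takes 0.05 s, during which the arm holds its last target.

## Working session

There is one attempt and no reset: what is moved stays moved. The work goes in short steps, Python scripts to look and compute and a shell command to move; the robot and the scene stay as the last step left them, time stands still between calls to the robot, and variables do not carry over. Pictures are saved under pics/ and viewed, and the job is handed in when it is done.

```bash
ls; mkdir -p pics
python3 - <<'E'
from cell import bot
import cv2
print(bot.get_state())
for n in("side","top"):
    im=bot.get_image(n); cv2.imwrite(f"pics/{n}0.png",im[:,:,::-1]); print(n,bot.camera_model(n))
E
```

```text
pics
{'time': 0.0, 'q': array([ 1.01093173e+00,  2.76613446e-01,  1.50615627e+00, -4.88853082e-07,
        1.36070244e+00, -1.21026758e-01]), 'joint_vel': array([-0.00085369,  0.00131764, -0.00119192, -0.00044916, -0.0001389 ,
       -0.00111148]), 'joint_torque': array([ 2.13787753e-03, -4.16780806e+01, -2.45812440e+01,  2.45971989e-05,
        1.07050900e-02,  1.96408777e-06]), 'position': array([244.11312446, 520.16257767, 303.01984825]), 'tcp_rot': array([-6.83670026e-01, -3.06565686e+00,  2.78256926e-03]), 'contact_force': array([-0.61613751,  0.82310557,  0.04821325]), 'ft_torque': array([-0.02689524,  0.04556212, -0.02711963]), 'opening': 0.9975500021014139}
side {'fx': 602.3423911803741, 'fy': 602.3423911803741, 'cx': 313.08610055764996, 'cy': 242.83920105828295, 'view': array([[ 7.09328634e-01, -7.04739608e-01,  1.39633310e-02,
        -4.58641631e+02],
       [-4.13922811e-01, -4.32488969e-01, -8.01012608e-01,
         3.17345402e+02],
       [ 5.70544298e-01,  5.62401438e-01, -5.98484609e-01,
         8.27006033e+02],
       [ 0.00000000e+00,  0.00000000e+00,  0.00000000e+00,
         1.00000000e+00]])}
top {'fx': 566.7457661972159, 'fy': 566.7457661972159, 'cx': 321.7748388100622, 'cy': 238.28934946966143, 'view': array([[ 8.30426561e-03, -9.99906875e-01, -1.08296296e-02,
         1.82528324e+01],
       [-9.85905471e-01, -6.37729854e-03, -1.67181733e-01,
         6.45249934e+02],
       [ 1.67097100e-01,  1.20653126e-02, -9.85866617e-01,
         1.02141178e+03],
       [ 0.00000000e+00,  0.00000000e+00,  0.00000000e+00,
         1.00000000e+00]])}
```

View pics/side0.png

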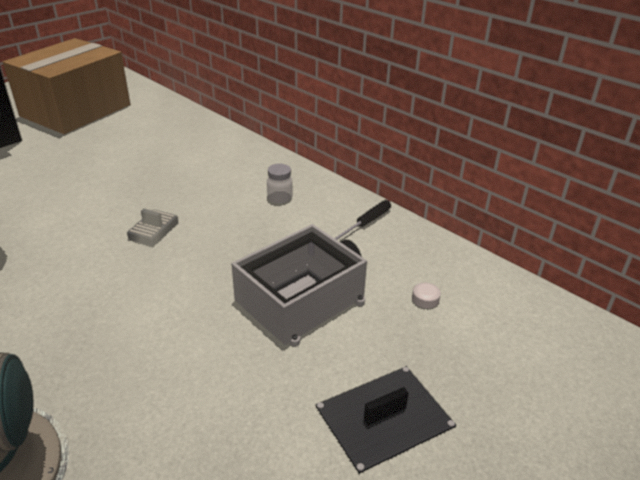

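View pics/top0.png

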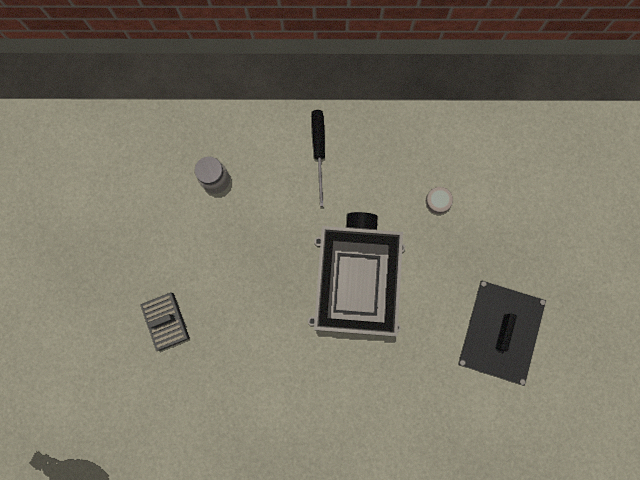

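```bash
cat > h.py <<'E'
import numpy as np, cv2
from cell import bot
def ray(n,uv,z):
    m=bot.camera_model(n); V=np.array(m["view"]); R=V[:3,:3]; t=V[:3,3]
    uv=np.atleast_2d(uv).astype(float)
    d=np.c_[(uv[:,0]-m["cx"])/m["fx"],(uv[:,1]-m["cy"])/m["fy"],np.ones(len(uv))]@R
    c=-R.T@t
    return c+d*((z-c[2])/d[:,2])[:,None]
def proj(n,P):
    m=bot.camera_model(n); V=np.array(m["view"]); P=np.atleast_2d(P)
    p=P@V[:3,:3].T+V[:3,3]
    return np.c_[m["fx"]*p[:,0]/p[:,2]+m["cx"],m["fy"]*p[:,1]/p[:,2]+m["cy"]]
E
python3 - <<'E'
import cv2,numpy as np
im=cv2.imread("pics/top0.png")
a=cv2.resize(im[215:350,300:420],None,fx=4,fy=4,interpolation=cv2.INTER_CUBIC)
b=cv2.resize(im[280:360,130:200],None,fx=4,fy=4,interpolation=cv2.INTER_CUBIC)
c=np.zeros((540,280,3),np.uint8);c[:320]=b
cv2.imwrite("pics/crop0.png",np.hstack([a,c]))
E
```

```text
(no output)
```

View pics/crop0.png

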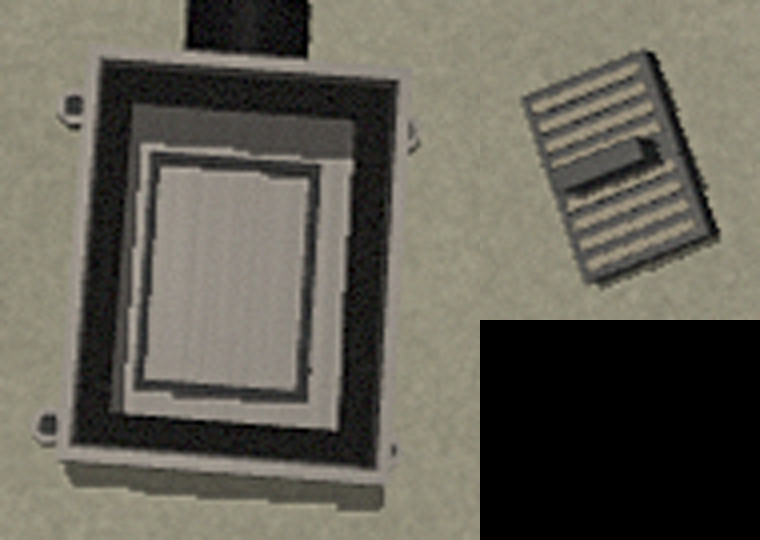

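```bash
cat > m0.py <<'E'
from h import *
im=cv2.imread("pics/top0.png"); g=cv2.cvtColor(im,cv2.COLOR_BGR2GRAY)
hsv=cv2.cvtColor(im,cv2.COLOR_BGR2HSV)
V=np.array(bot.camera_model("top")["view"]); print("cam",-V[:3,:3].T@V[:3,3])
def rep(name,cnt,z):
    P=ray("top",cnt.reshape(-1,2),z)[:,:2].astype(np.float32)
    r=cv2.minAreaRect(P); b=cv2.boxPoints(r)
    e=b[1]-b[0],b[2]-b[1]; L=max(e,key=np.linalg.norm)
    print(name,"c",np.round(r[0],1),"size",np.round(r[1],1),"long ang",round(np.degrees(np.arctan2(L[1],L[0])),2))
def comps(mask,box):
    m=np.zeros_like(mask); x0,y0,x1,y1=box; m[y0:y1,x0:x1]=mask[y0:y1,x0:x1]
    return cv2.findContours(m,cv2.RETR_CCOMP,cv2.CHAIN_APPROX_NONE)
blk=((g<60)*255).astype(np.uint8)
cs,h=comps(blk,(310,229,410,345))
for c,hh in zip(cs,h[0]):
    if cv2.contourArea(c)>1500:
        print("house",cv2.contourArea(c),hh[3]); rep("z78",c,78); rep("z88",c,88)
cs,h=comps(blk,(440,270,560,400))
c=max(cs,key=cv2.contourArea); rep("plate",c,6)
print(g[320:345:6,495:520].tolist())
rib=((g<28)*255).astype(np.uint8)
cs,h=comps(rib,(480,300,525,365)); c=max(cs,key=cv2.contourArea); print(cv2.contourArea(c)); rep("rib",c,44)
sat=hsv[...,1]
print("sat bg",sat[300:310,250:260].mean(), "g bg",g[300:310,250:260].mean(), "cart", sat[290:352:6,165].tolist(), g[290:352:6,165].tolist())
E
python3 m0.py
```

```text
cam [ 465.32891693   10.04243164 1115.04745408]
house 2391.5 -1
z78 c [557.  -42.5] size [ 77.9 109.1] long ang -3.99
z88 c [556.1 -42. ] size [ 77.1 108.1] long ang -3.99
house 2202.0 2
z78 c [557.3 -41.9] size [ 74.4 104. ] long ang -3.85
z88 c [556.4 -41.4] size [ 73.7 103. ] long ang -3.85
house 7026.0 -1
z78 c [564.9 -45.7] size [136.6 177.4] long ang -3.91
z88 c [563.9 -45.2] size [135.2 175.7] long ang -3.91
house 4512.0 6
z78 c [562.3 -44.7] size [107.8 145.8] long ang -3.92
z88 c [561.4 -44.2] size [106.8 144.4] long ang -3.92
plate c [ 473.3 -324.8] size [129.  168.4] long ang -17.04
[[55, 53, 55, 51, 56, 56, 63, 29, 5, 10, 21, 18, 16, 23, 32, 28, 30, 36, 19, 27, 30, 47, 59, 53, 50], [56, 56, 56, 51, 53, 50, 17, 5, 12, 20, 10, 12, 28, 32, 24, 34, 32, 17, 20, 47, 55, 53, 51, 53, 53], [58, 53, 54, 60, 34, 11, 10, 21, 14, 6, 35, 41, 29, 32, 35, 21, 30, 28, 50, 58, 54, 53, 50, 53, 52], [55, 53, 49, 22, 21, 21, 22, 16, 5, 34, 29, 37, 35, 25, 19, 19, 53, 54, 56, 56, 54, 60, 48, 54, 54], [54, 25, 15, 21, 25, 9, 25, 21, 38, 26, 25, 26, 25, 20, 40, 53, 52, 51, 51, 53, 54, 55, 52, 55, 51]]
347.0
rib c [ 471.7 -319.6] size [22.4 73.1] long ang -17.67
sat bg 40.01 g bg 141.99 cart [37, 15, 36, 48, 57, 20, 49, 44, 47, 42, 45] [143, 96, 118, 140, 141, 89, 137, 138, 141, 103, 137]
```

Run:
```python
from h import *
c=np.array([[98,57],[410,72],[385,480],[62,458]])/4+[300,215]-.375
P=ray("top",c,88);print(P.round(1),P.mean(0))
im=cv2.imread("pics/top0.png");s=cv2.imread("pics/side0.png")
a=cv2.resize(im[288:354,136:196],None,fx=7,fy=7,interpolation=cv2.INTER_CUBIC)
b=cv2.resize(s[205:249,124:184],None,fx=6,fy=6,interpolation=cv2.INTER_CUBIC)
d=np.zeros((462,360,3),np.uint8);d[:264]=b
cv2.imwrite("pics/crop1.png",np.hstack([a,d]))
cv2.imwrite("pics/crop2.png",cv2.resize(s[220:350,225:375],None,fx=4,fy=4,interpolation=cv2.INTER_CUBIC))
```

```text
[[ 657.    18.4   88. ]
 [ 650.9 -125.    88. ]
 [ 465.9 -111.    88. ]
 [ 474.4   33.1   88. ]] [562.08294058 -46.12550488  88.        ]
```

View pics/crop1.png

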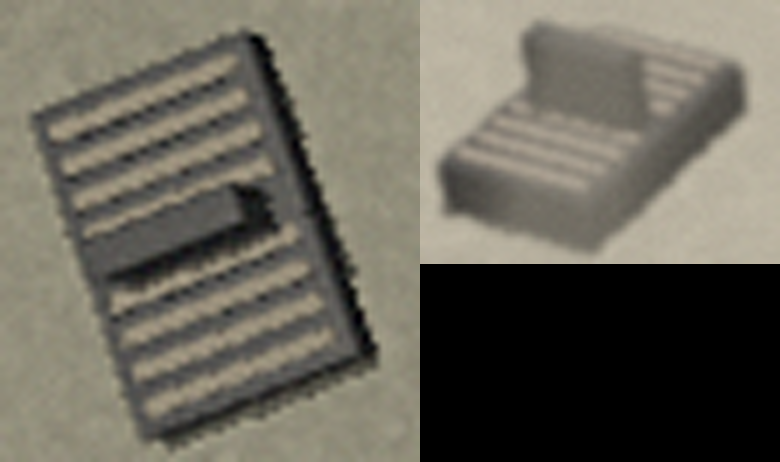

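View pics/crop2.png

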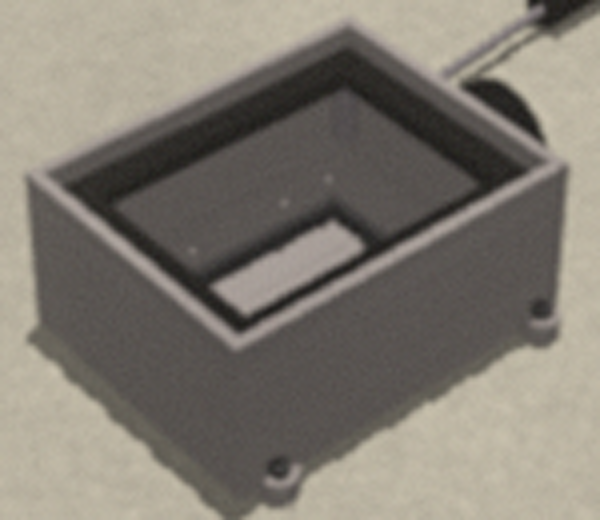

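Run:
```python
from h import *
c=np.array([[30,178],[348,22],[567,163],[238,345]])/4+[225,220]-.375
P=ray("side",c,88);print("house side",P.round(1).tolist(),P.mean(0))
c=np.array([[35,115],[243,38],[357,355],[150,435]])/7+[136,288]-.43
P=ray("top",c,20);print(P.round(1).tolist(),P.mean(0),[np.linalg.norm(P[i]-P[i-1]).round(1) for i in range(4)])
for a,b in((0,3),(1,2)): print(np.degrees(np.arctan2(*(P[a]-P[b])[1::-1])))
for a,b in((0,1),(3,2)): print(np.degrees(np.arctan2(*(P[a]-P[b])[1::-1])))
t=np.array([[85,240],[100,275],[242,222],[228,190]])/7+[136,288]-.43
P=ray("top",t,50);print("tab",P.mean(0))
s=np.array([[442,160],[595,190],[742,70],[620,32]])-[420,0]; s=s/6+[124,205]-.4
P=ray("side",s,20);print("side cart",P.round(1).tolist(),P.mean(0))
# plate bolts side, top
s=np.array([[319,406],[407,370],[451,423],[361,467]]);P=ray("side",s,6);print("cover bolts side",P.round(1).tolist(),P.mean(0))
s=np.array([[484,284],[543,302],[522,382],[462,363]]);P=ray("top",s,6);print("cover bolts top",P.round(1).tolist(),P.mean(0))
print(bot.get_state()["tcp_rot"])
from scipy.spatial.transform import Rotation as R
print(R.from_rotvec(bot.get_state()["tcp_rot"]).as_matrix().round(3))
```

```text
house side [[473.9, 30.5, 88.0], [659.4, 18.6, 88.0], [653.1, -126.7, 88.0], [466.8, -112.5, 88.0]] [563.31196147 -47.53205545  88.        ]
[[520.1, 371.9, 20.0], [541.7, 315.5, 20.0], [455.8, 279.8, 20.0], [433.9, 335.2, 20.0]] [487.88395992 325.59057002  20.        ] [np.float64(93.7), np.float64(60.4), np.float64(93.1), np.float64(59.5)]
23.067930761859007
22.57902252214493
110.96886286866513
111.55929622070757
tab [487.96042949 325.59593475  50.        ]
side cart [[435.2, 335.8, 20.0], [463.6, 284.3, 20.0], [541.9, 310.6, 20.0], [524.0, 361.6, 20.0]] [491.17496635 323.08204258  20.        ]
cover bolts side [[412.7, -248.1, 6.0], [566.3, -297.3, 6.0], [531.7, -407.2, 6.0], [380.7, -362.0, 6.0]] [ 472.85574222 -328.64953988    6.        ]
cover bolts top [[564.9, -293.8, 6.0], [530.7, -406.5, 6.0], [379.4, -358.3, 6.0], [413.6, -246.0, 6.0]] [ 472.15698487 -326.1788188     6.        ]
[-6.83664953e-01 -3.06575680e+00  2.45997074e-03]
[[-0.905  0.425 -0.001]
 [ 0.425  0.905 -0.001]
 [ 0.    -0.002 -1.   ]]
```

```bash
cat >> h.py <<'E'
from scipy.spatial.transform import Rotation as Rt
def plan(target,yang=None):
    s=bot.get_state(); M=Rt.from_rotvec(s["tcp_rot"]).as_matrix()
    p=s["position"]; d=np.array(target)-p
    print("t",round(s["time"],2),"pos",p.round(1),"F",s["contact_force"].round(2),"open",round(s["opening"]*85.4,1),"ydir",round(np.degrees(np.arctan2(M[1,1],M[0,1])),2),"tiltdeg",np.degrees(M[:2,2]).round(2))
    tr=M.T@d
    print("tool delta",tr.round(1),"rows",np.ceil(abs(tr).max()/60))
    if yang is not None:
        a=np.degrees(np.arctan2(M[1,1],M[0,1]))-yang
        a=(a+180)%360-180; print("wz",round(a,2), "delta after turn",(Rt.from_euler("z",a,degrees=True).as_matrix().T@tr).round(1))
E
python3 -m crank '[{"twist":[0,0,8.5],"travel":[0,0,0],"jaw":85},{"twist":[0,0,8.5],"travel":[0,0,0],"jaw":85},{"twist":[0,0,8.5],"travel":[0,0,0],"jaw":85},{"twist":[0,0,8.5],"travel":[0,0,0],"jaw":85},{"twist":[0,0,8.6],"travel":[0,0,0],"jaw":85},{"twist":[0,0,0],"travel":[0,0,0],"jaw":85}]'
python3 -c "
from h import *
plan([488.5,325,200],22.3)"
```

```text
time: 0.85
position: [244.2, 520.4, 303.5]
tcp_rot: [1.749, 2.61, -0.001]
contact_force: [-0.3, 0.4, 0.5]
opening: 0.998
t 0.85 pos [244.2 520.4 303.5] F [-0.27  0.41  0.49] open 85.2 ydir 22.36 tiltdeg [-0.03 -0.04]
tool delta [-273.6  151.7  103.5] rows 5.0
wz 0.06 delta after turn [-273.4  152.   103.5]
```

```bash
python3 -m crank '[{"twist":[0,0,0],"travel":[-39,21.7,10],"jaw":85},{"twist":[0,0,0],"travel":[-39,21.7,15],"jaw":85},{"twist":[0,0,0],"travel":[-39,21.7,15],"jaw":85},{"twist":[0,0,0],"travel":[-39,21.7,15],"jaw":85},{"twist":[0,0,0],"travel":[-39,21.7,15],"jaw":85},{"twist":[0,0,0],"travel":[-39,21.7,15],"jaw":85},{"twist":[0,0,0],"travel":[-39.5,21.7,18.5],"jaw":60},{"twist":[0,0,0],"travel":[0,0,0],"jaw":50}]'
python3 -c "
from h import *
plan([488.5,325,200],22.3)
cv2.imwrite('pics/s1.png',bot.get_image('side')[:,:,::-1])"
```

```text
time: 1.85
position: [490.1, 322.6, 198.5]
tcp_rot: [-1.753, -2.607, 0.005]
contact_force: [-1.7, 0.1, 0.4]
opening: 0.6
t 1.85 pos [490.1 322.6 198.5] F [-1.65  0.06  0.43] open 51.2 ydir 22.17 tiltdeg [-0.13 -0.11]
tool delta [ 2.8 -0.6 -1.5] rows 1.0
wz -0.13 delta after turn [ 2.8 -0.5 -1.5]
```

View pics/s1.png

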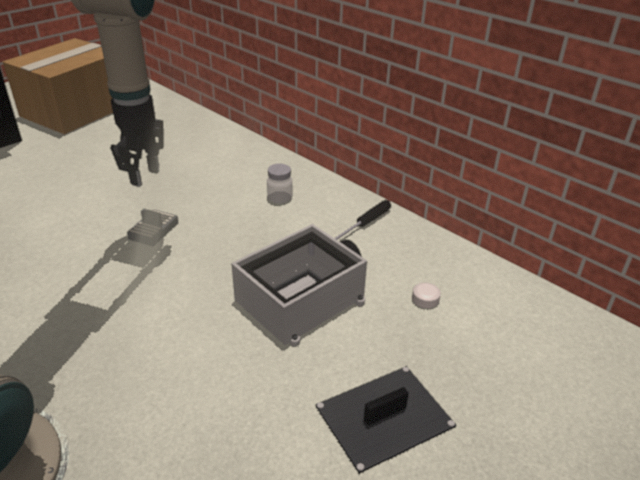

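```bash
python3 -m crank '[{"twist":[0,0,0],"travel":[1,0,30],"jaw":50},{"twist":[0,0,0],"travel":[1,0,35],"jaw":50},{"twist":[0,0,0],"travel":[0,0,25],"jaw":50},{"twist":[0,0,0],"travel":[0,0,0],"jaw":50},{"twist":[0,0,0],"travel":[0,0,0],"jaw":50}]'
python3 -c "
from h import *
plan([488.5,325,97],22.3)
cv2.imwrite('pics/s2.png',cv2.resize(bot.get_image('side')[140:290,60:260,::-1],None,fx=4,fy=4))"
```

```text
time: 2.52
position: [487.9, 327.8, 111.7]
tcp_rot: [1.748, 2.609, 0.003]
contact_force: [0.6, 0.0, -0.2]
opening: 0.592
t 2.52 pos [487.9 327.8 111.7] F [ 0.56  0.04 -0.22] open 50.6 ydir 22.35 tiltdeg [0.1  0.07]
tool delta [-2.8 -0.5 14.7] rows 1.0
wz 0.05 delta after turn [-2.8 -0.5 14.7]
```

View pics/s2.png

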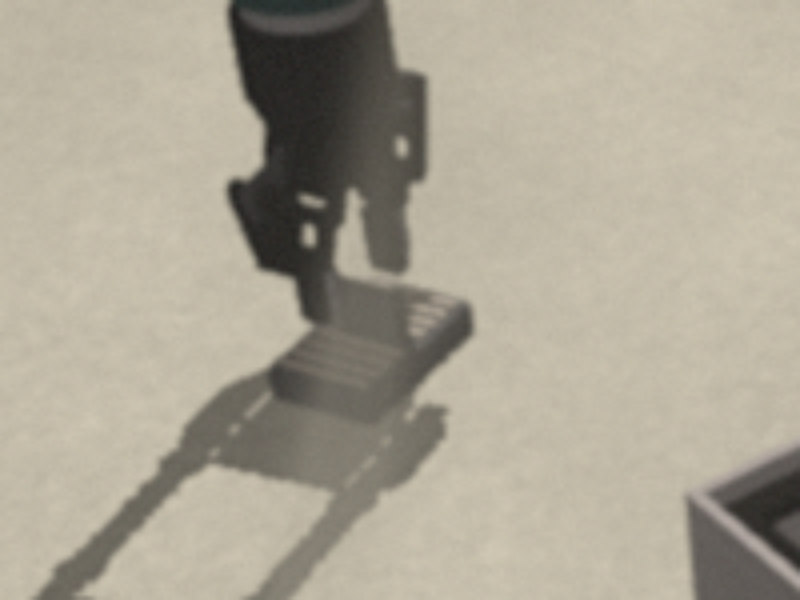

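```bash
python3 -m crank '[{"twist":[0,0,0],"travel":[-2,0,7],"jaw":50},{"twist":[0,0,0],"travel":[0,0,6],"jaw":50},{"twist":[0,0,0],"travel":[0,0,0],"jaw":30},{"twist":[0,0,0],"travel":[0,0,0],"jaw":0},{"twist":[0,0,0],"travel":[0,0,0],"jaw":0},{"twist":[0,0,0],"travel":[0,0,0],"jaw":0},{"twist":[0,0,0],"travel":[0,0,0],"jaw":0}]'
python3 -c "
from h import *
plan([488.5,325,97],22.3)
cv2.imwrite('pics/s3.png',cv2.resize(bot.get_image('side')[140:290,60:260,::-1],None,fx=4,fy=4))"
```

```text
time: 3.45
position: [488.7, 325.1, 97.6]
tcp_rot: [1.751, 2.608, 0.001]
contact_force: [-0.2, 0.1, 0.6]
opening: 0.13
t 3.45 pos [488.7 325.1  97.6] F [-0.23  0.07  0.57] open 11.1 ydir 22.26 tiltdeg [0.03 0.02]
tool delta [ 0.  -0.2  0.6] rows 1.0
wz -0.04 delta after turn [ 0.  -0.2  0.6]
```

View pics/s3.png

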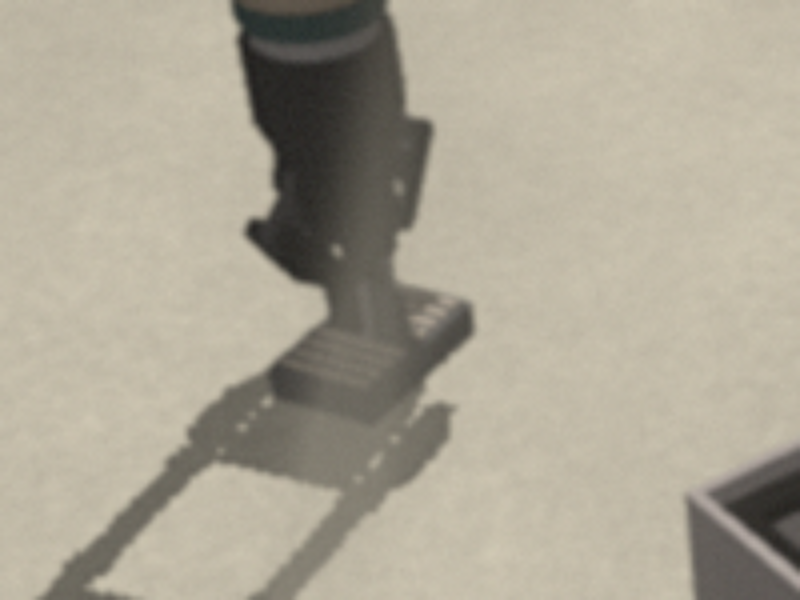

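```bash
python3 -m crank '[{"twist":[0,0,0],"travel":[0,0,-20],"jaw":0},{"twist":[0,0,0],"travel":[0,0,-40],"jaw":0},{"twist":[0,0,0],"travel":[0,0,-40],"jaw":0},{"twist":[0,0,0],"travel":[0,0,-30],"jaw":0},{"twist":[0,0,6.5],"travel":[0,0,-10],"jaw":0},{"twist":[0,0,6.5],"travel":[0,0,0],"jaw":0},{"twist":[0,0,6.6],"travel":[0,0,0],"jaw":0},{"twist":[0,0,6.6],"travel":[0,0,0],"jaw":0}]'
python3 -c "
from h import *
plan([562.8,-46,240],-3.9)
cv2.imwrite('pics/s4.png',bot.get_image('side')[:,:,::-1])"
```

```text
time: 4.5
position: [488.1, 324.8, 237.0]
tcp_rot: [-2.3, -2.139, 0.002]
contact_force: [0.4, 0.6, -1.8]
opening: 0.128
t 4.5 pos [488.1 324.8 237. ] F [ 0.38  0.64 -1.79] open 10.9 ydir -4.15 tiltdeg [-0.06 -0.02]
tool delta [-364.4  101.4   -2.9] rows 7.0
wz -0.25 delta after turn [-364.9   99.8   -2.9]
```

View pics/s4.png

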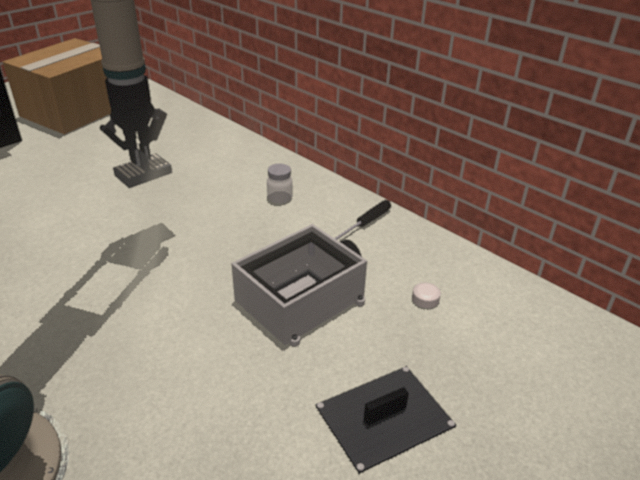

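```bash
python3 -m crank '[{"twist":[0,0,0],"travel":[-30,8,0],"jaw":0},{"twist":[0,0,0],"travel":[-50,14,0],"jaw":0},{"twist":[0,0,0],"travel":[-55,15,0],"jaw":0},{"twist":[0,0,0],"travel":[-55,15,0],"jaw":0},{"twist":[0,0,0],"travel":[-55,15,0],"jaw":0},{"twist":[0,0,0],"travel":[-55,15,0],"jaw":0},{"twist":[0,0,0],"travel":[-40,11,0],"jaw":0},{"twist":[0,0,0],"travel":[-24.5,8,0],"jaw":0}]'
python3 -m crank '[{"twist":[0,0,0],"travel":[0,0,0],"jaw":0},{"twist":[0,0,0],"travel":[0,0,0],"jaw":0}]'
python3 -c "
from h import *
plan([562.8,-46,240],-3.9)
a=bot.get_image('side')[100:340,200:420,::-1];b=bot.get_image('top')[180:360,280:440,::-1]
cv2.imwrite('pics/s5.png',np.hstack([cv2.resize(a,(440,480)),cv2.resize(b,(360,480))]))
for i in range(4):plan([562.8,-46,240],-3.9)"
```

```text
time: 5.55
position: [564.2, -47.8, 237.1]
tcp_rot: [-2.297, -2.143, 0.001]
contact_force: [-0.1, 0.3, -1.4]
opening: 0.126
time: 5.8
position: [563.7, -45.0, 237.0]
tcp_rot: [-2.295, -2.143, 0.0]
contact_force: [-0.1, -0.4, -1.4]
opening: 0.128
t 5.8 pos [563.7 -45.  237. ] F [-0.08 -0.39 -1.42] open 10.9 ydir -3.91 tiltdeg [-0.07  0.06]
tool delta [-1.1 -0.8 -3. ] rows 1.0
wz -0.01 delta after turn [-1.1 -0.8 -3. ]
t 5.9 pos [563.8 -44.5 237.3] F [-0.35  0.1  -0.66] open 10.8 ydir -3.85 tiltdeg [-0.03  0.04]
tool delta [-1.6 -0.9 -2.7] rows 1.0
wz 0.05 delta after turn [-1.6 -0.9 -2.7]
t 5.9 pos [563.8 -44.5 237.3] F [-0.35  0.1  -0.66] open 10.8 ydir -3.85 tiltdeg [-0.03  0.04]
tool delta [-1.6 -0.9 -2.7] rows 1.0
wz 0.05 delta after turn [-1.6 -0.9 -2.7]
t 5.9 pos [563.8 -44.5 237.3] F [-0.35  0.1  -0.66] open 10.8 ydir -3.85 tiltdeg [-0.03  0.04]
tool delta [-1.6 -0.9 -2.7] rows 1.0
wz 0.05 delta after turn [-1.6 -0.9 -2.7]
t 5.9 pos [563.8 -44.5 237.3] F [-0.35  0.1  -0.66] open 10.8 ydir -3.85 tiltdeg [-0.03  0.04]
tool delta [-1.6 -0.9 -2.7] rows 1.0
wz 0.05 delta after turn [-1.6 -0.9 -2.7]
```

View pics/s5.png

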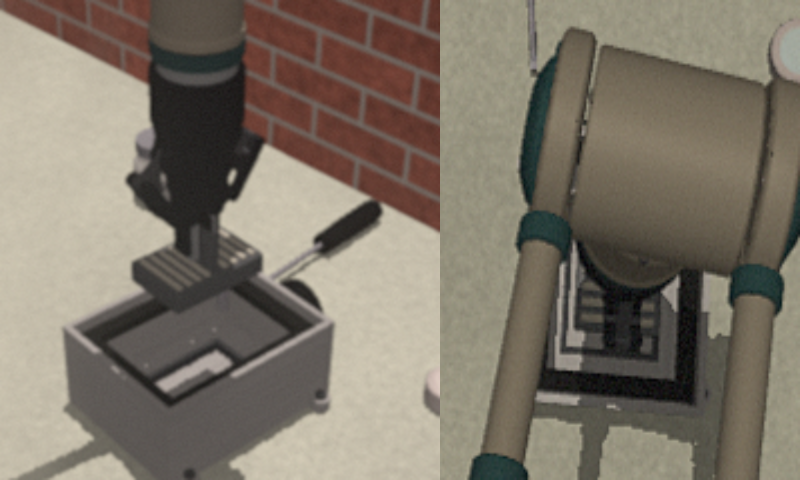

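```bash
python3 -c "
from h import *
c=np.array([[132,264],[180,294],[262,258]])/2+[200,100]-.25
P=ray('side',c,159.5);print(P.round(1).tolist(), (P[0]+P[2])/2)
print(proj('side',[[563,-45.5,88]]))
"
```

```text
[[517.3, -13.3, 159.5], [517.9, -72.1, 159.5], [603.2, -83.3, 159.5]] [560.24424514 -48.32406538 159.5       ]
[[298.45199648 261.69592079]]
```

```bash
python3 -m crank '[{"twist":[0,0,0],"travel":[-1.2,-0.8,10],"jaw":0},{"twist":[0,0,0],"travel":[0,0,20],"jaw":0},{"twist":[0,0,0],"travel":[0,0,25],"jaw":0},{"twist":[0,0,0],"travel":[0,0,25],"jaw":0},{"twist":[0,0,0],"travel":[0,0,20],"jaw":0},{"twist":[0,0,0],"travel":[0,0,10],"jaw":0},{"twist":[0,0,0],"travel":[0,0,4],"jaw":0},{"twist":[0,0,0],"travel":[0,0,0],"jaw":0}]'
python3 -c "
from h import *
plan([562.8,-46,103.5],-3.9)
a=bot.get_image('side')[100:340,200:420,::-1];b=bot.get_image('top')[180:360,280:440,::-1]
cv2.imwrite('pics/s6.png',np.hstack([cv2.resize(a,(440,480)),cv2.resize(b,(360,480))]))"
```

```text
time: 6.9
position: [563.6, -46.7, 123.6]
tcp_rot: [2.296, 2.144, 0.001]
contact_force: [-0.4, -0.2, -1.1]
opening: 0.126
t 6.9 pos [563.6 -46.7 123.6] F [-0.36 -0.21 -1.05] open 10.7 ydir -3.93 tiltdeg [ 0.03 -0.  ]
tool delta [ 0.6 -0.8 20.1] rows 1.0
wz -0.03 delta after turn [ 0.6 -0.8 20.1]
```

View pics/s6.png

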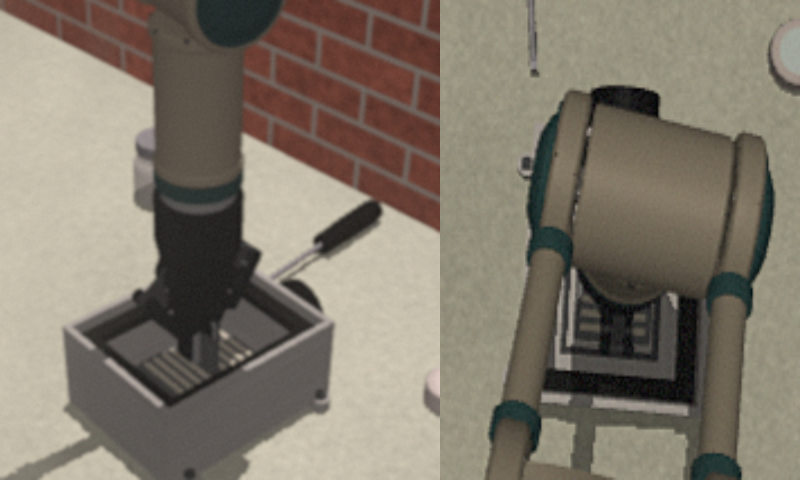

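```bash
python3 -m crank '[{"twist":[0,0,0],"travel":[0,0,5],"jaw":0},{"twist":[0,0,0],"travel":[0,0,5],"jaw":0},{"twist":[0,0,0],"travel":[0,0,4],"jaw":0},{"twist":[0,0,0],"travel":[0,0,3],"jaw":0},{"twist":[0,0,0],"travel":[0,0,0],"jaw":0}]'
python3 -c "
from h import *
plan([562.8,-46,103.5],-3.9)
b=bot.get_image('top')[240:360,300:420,::-1]
cv2.imwrite('pics/s7.png',cv2.resize(b,None,fx=5,fy=5,interpolation=cv2.INTER_CUBIC))"
```

```text
time: 7.62
position: [563.1, -46.7, 106.0]
tcp_rot: [-2.296, -2.143, 0.001]
contact_force: [-0.5, -0.6, -0.9]
opening: 0.127
t 7.62 pos [563.1 -46.7 106. ] F [-0.49 -0.61 -0.93] open 10.8 ydir -3.94 tiltdeg [-0.04  0.01]
tool delta [ 0.7 -0.4  2.5] rows 1.0
wz -0.04 delta after turn [ 0.7 -0.4  2.5]
```

View pics/s7.png

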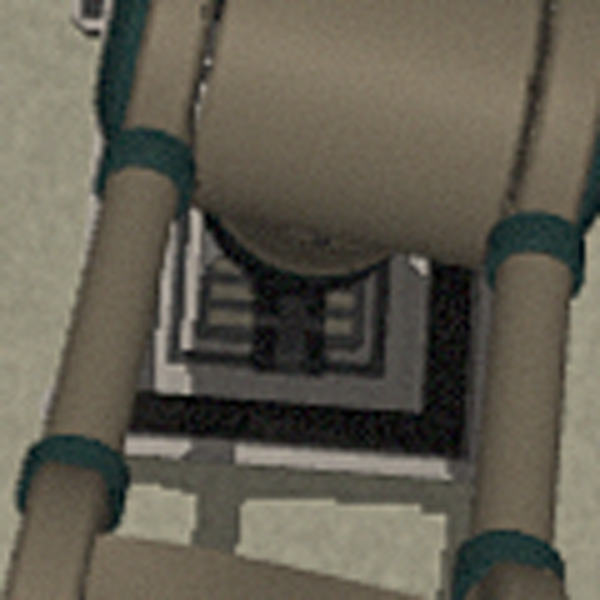

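```bash
python3 -m crank '[{"twist":[0,0,0],"travel":[0,0,2],"jaw":0},{"twist":[0,0,0],"travel":[0,0,1],"jaw":0},{"twist":[0,0,0],"travel":[0,0,0],"jaw":0}]'
```

```text
time: 8.05
position: [563.4, -46.7, 103.6]
tcp_rot: [2.297, 2.144, 0.0]
contact_force: [-0.9, -1.1, 1.0]
opening: 0.126
```

```bash
python3 -m crank '[{"twist":[0,0,0],"travel":[0,0,0],"jaw":20},{"twist":[0,0,0],"travel":[0,0,0],"jaw":40},{"twist":[0,0,0],"travel":[0,0,0],"jaw":40},{"twist":[0,0,0],"travel":[0,0,-5],"jaw":40},{"twist":[0,0,0],"travel":[0,0,-15],"jaw":40},{"twist":[0,0,0],"travel":[0,0,-30],"jaw":40},{"twist":[0,0,0],"travel":[0,0,-50],"jaw":40},{"twist":[0,0,0],"travel":[0,0,-40],"jaw":40}]'
python3 -c "
from h import *
plan([472.5,-326,190],-107)
cv2.imwrite('pics/s8.png',bot.get_image('side')[:,:,::-1])"
```

```text
time: 9.05
position: [563.7, -46.8, 246.5]
tcp_rot: [2.295, 2.142, 0.003]
contact_force: [-0.8, 0.0, -0.5]
opening: 0.471
t 9.05 pos [563.7 -46.8 246.5] F [-0.84  0.   -0.49] open 40.2 ydir -3.94 tiltdeg [ 0.16 -0.03]
tool delta [-284.8  -71.9   56.4] rows 5.0
wz 103.06 delta after turn [ -5.7 293.7  56.4]
```

View pics/s8.png

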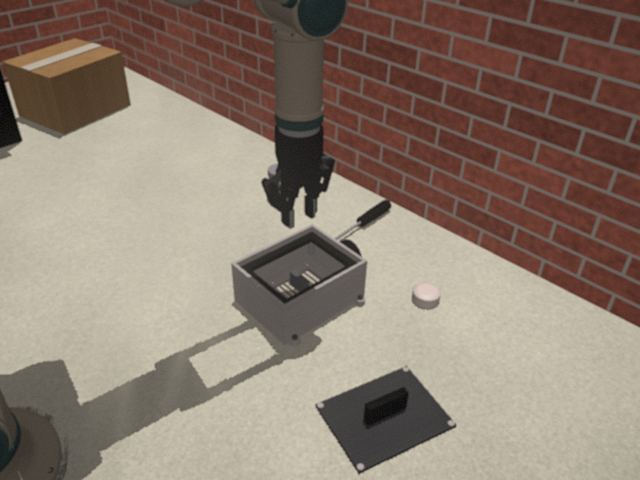

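```bash
python3 -m crank '[{"twist":[0,0,0],"travel":[-30,-7.6,0],"jaw":50},{"twist":[0,0,0],"travel":[-50,-12.6,0],"jaw":50},{"twist":[0,0,0],"travel":[-55,-13.9,0],"jaw":50},{"twist":[0,0,0],"travel":[-55,-13.9,0],"jaw":50},{"twist":[0,0,0],"travel":[-50,-12.6,0],"jaw":50},{"twist":[0,0,0],"travel":[-30,-7.6,0],"jaw":50},{"twist":[0,0,0],"travel":[-14.8,-3.7,0],"jaw":50},{"twist":[0,0,8],"travel":[0,0,0],"jaw":50}]'
python3 -m crank '[{"twist":[0,0,10],"travel":[0,0,0],"jaw":50},{"twist":[0,0,10],"travel":[0,0,0],"jaw":50},{"twist":[0,0,10],"travel":[0,0,0],"jaw":50},{"twist":[0,0,10],"travel":[0,0,0],"jaw":50},{"twist":[0,0,10],"travel":[0,0,0],"jaw":50},{"twist":[0,0,10],"travel":[0,0,0],"jaw":50},{"twist":[0,0,10],"travel":[0,0,0],"jaw":50},{"twist":[0,0,10],"travel":[0,0,0],"jaw":50}]'
python3 -m crank '[{"twist":[0,0,8],"travel":[0,0,20],"jaw":50},{"twist":[0,0,7.3],"travel":[0,0,30],"jaw":50},{"twist":[0,0,0],"travel":[0,0,0],"jaw":50},{"twist":[0,0,0],"travel":[0,0,0],"jaw":50}]'
python3 -c "
from h import *
plan([472.5,-326,190],-107.3)
a=bot.get_image('side')
cv2.imwrite('pics/s9.png',a[:,:,::-1])
b=bot.get_image('top')
cv2.imwrite('pics/t9.png',b[:,:,::-1])
plan([472.5,-326,190],-107.3)
"
```

```text
time: 10.1
position: [471.8, -326.6, 243.9]
tcp_rot: [2.445, 1.972, 0.001]
contact_force: [0.5, 0.3, 0.0]
opening: 0.587
time: 11.1
position: [472.4, -324.9, 243.9]
tcp_rot: [-3.141, 0.06, -0.001]
contact_force: [-0.1, 0.7, -0.5]
opening: 0.584
time: 11.6
position: [472.7, -325.9, 194.5]
tcp_rot: [3.106, -0.467, 0.002]
contact_force: [0.3, 0.7, 1.0]
opening: 0.585
t 11.6 pos [ 472.7 -325.9  194.5] F [0.32 0.71 0.96] open 49.9 ydir -107.11 tiltdeg [ 0.07 -0.04]
tool delta [-0.1  0.2  4.5] rows 1.0
wz 0.19 delta after turn [-0.1  0.2  4.5]
t 11.7 pos [ 472.8 -326.2  194.9] F [-0.23 -0.32  0.21] open 49.6 ydir -107.16 tiltdeg [ 0.12 -0.09]
tool delta [-0.3 -0.1  4.9] rows 1.0
wz 0.14 delta after turn [-0.3 -0.1  4.9]
```

View pics/s9.png

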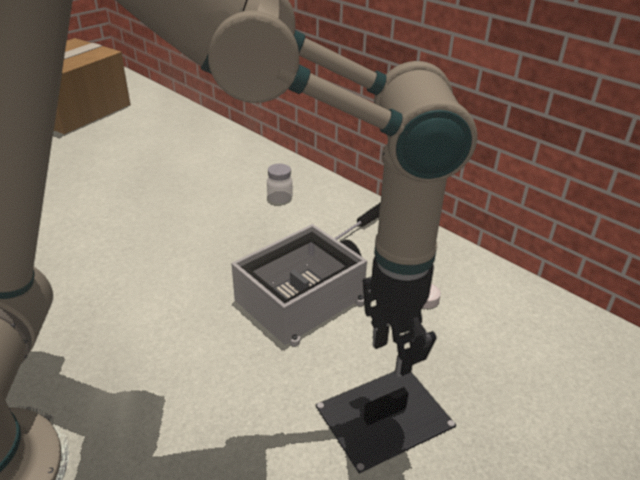

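View pics/t9.png

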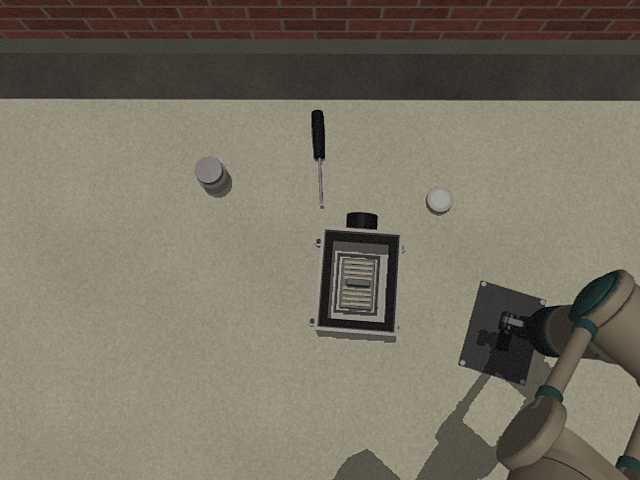

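```bash
python3 -m crank '[{"twist":[0,0,0],"travel":[0,0,25],"jaw":50},{"twist":[0,0,0],"travel":[0,0,35],"jaw":50},{"twist":[0,0,0],"travel":[0,0,28],"jaw":50},{"twist":[0,0,0],"travel":[0,0,14],"jaw":50},{"twist":[0,0,0],"travel":[0,0,7],"jaw":50},{"twist":[0,0,0],"travel":[0,0,0],"jaw":50}]'
python3 -c "
from h import *
plan([472.5,-326,84.5],-107.3)
a=bot.get_image('side')[300:480,290:490,::-1]
cv2.imwrite('pics/s10.png',cv2.resize(a,None,fx=3,fy=3))
b=bot.get_image('top')[270:400,440:560,::-1]
cv2.imwrite('pics/t10.png',cv2.resize(b,None,fx=4,fy=4))
"
```

```text
time: 12.45
position: [472.4, -326.2, 84.8]
tcp_rot: [3.106, -0.471, 0.001]
contact_force: [0.2, 0.6, 0.8]
opening: 0.583
t 12.45 pos [ 472.4 -326.2   84.8] F [0.24 0.6  0.82] open 49.8 ydir -107.23 tiltdeg [ 0.04 -0.03]
tool delta [ 0.  -0.2  0.3] rows 1.0
wz 0.07 delta after turn [ 0.  -0.2  0.3]
```

View pics/s10.png

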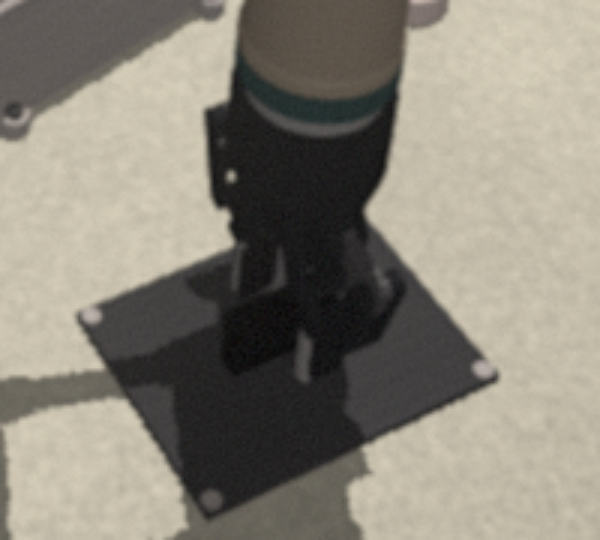

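View pics/t10.png

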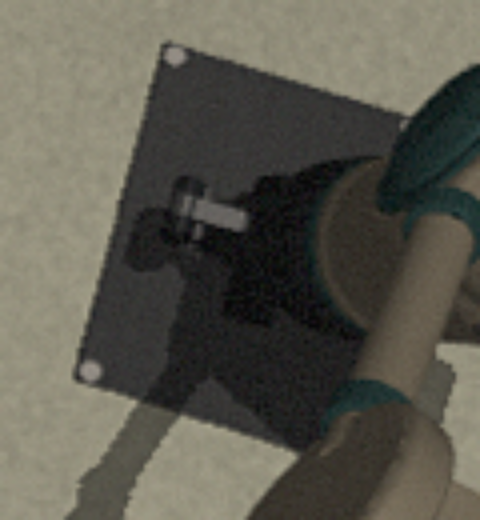

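```bash
python3 -m crank '[{"twist":[0,0,0],"travel":[0,0,0],"jaw":30},{"twist":[0,0,0],"travel":[0,0,0],"jaw":0},{"twist":[0,0,0],"travel":[0,0,0],"jaw":0},{"twist":[0,0,0],"travel":[0,0,0],"jaw":0},{"twist":[0,0,0],"travel":[0,0,0],"jaw":0},{"twist":[0,0,0],"travel":[0,0,-10],"jaw":0},{"twist":[0,0,0],"travel":[0,0,-25],"jaw":0},{"twist":[0,0,0],"travel":[0,0,-35],"jaw":0}]'
python3 -m crank '[{"twist":[0,0,0],"travel":[0,0,-40],"jaw":0},{"twist":[0,0,0],"travel":[0,0,-30],"jaw":0},{"twist":[0,0,-6.7],"travel":[0,0,-15],"jaw":0},{"twist":[0,0,-6.7],"travel":[0,0,0],"jaw":0},{"twist":[0,0,0],"travel":[0,0,0],"jaw":0},{"twist":[0,0,0],"travel":[0,0,0],"jaw":0}]'
python3 -c "
from h import *
a=bot.get_image('side')
plan([562.8,-46,240],-93.9)
cv2.imwrite('pics/s11.png',a[:,:,::-1])
b=bot.get_image('top')
cv2.imwrite('pics/t11.png',b[:,:,::-1])
"
```

```text
time: 13.55
position: [471.1, -324.9, 153.8]
tcp_rot: [-3.103, 0.471, 0.006]
contact_force: [-0.4, -0.7, -1.4]
opening: 0.153
time: 14.3
position: [471.7, -325.5, 238.8]
tcp_rot: [-3.138, 0.108, 0.002]
contact_force: [-0.1, 0.1, -2.8]
opening: 0.154
t 14.35 pos [ 471.8 -325.6  238.8] F [ 0.46 -0.29 -3.35] open 13.1 ydir -93.92 tiltdeg [-0.05  0.07]
tool delta [  71.7 -285.2   -0.9] rows 5.0
wz -0.02 delta after turn [  71.8 -285.2   -0.9]
```

View pics/s11.png

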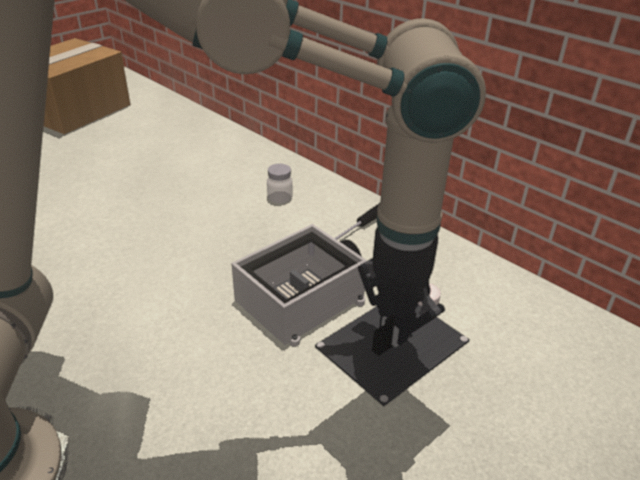

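View pics/t11.png

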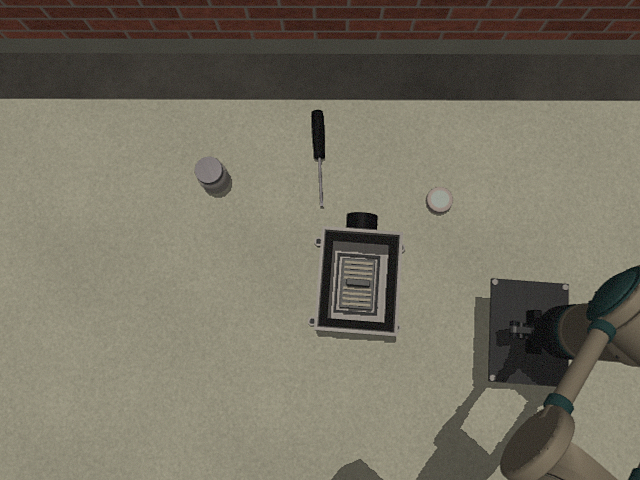

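```bash
cat > bolts.py <<'E'
from h import *
import sys
def bolt(img,uv,r=7):
    g=cv2.cvtColor(img,cv2.COLOR_BGR2GRAY).astype(float); u,v=uv
    p=g[v-r:v+r+1,u-r:u+r+1]; return p
def cen(img,uv,thr,r=5):
    g=cv2.cvtColor(img,cv2.COLOR_BGR2GRAY); u,v=uv
    m=(g[v-r:v+r+1,u-r:u+r+1]>thr).astype(np.uint8)
    n,l,s,c=cv2.connectedComponentsWithStats(m)
    i=1+np.argmin(np.hypot(*(c[1:]-r).T)); return c[i]+[u-r,v-r],s[i,4]
def run(sf,tf,sb,tb,z,thr=100):
    for n,f,bb in(("side",sf,sb),("top",tf,tb)):
        im=cv2.imread(f); cs=[cen(im,b,thr) for b in bb]; uv=np.array([c[0] for c in cs])
        P=ray(n,uv,z); print(n,[c[1] for c in cs],P.round(1)[:,:2].tolist())
        yield n,P
E
python3 - <<'E'
from bolts import *
for n,P in run("pics/side0.png","pics/top0.png",[(319,406),(407,370),(451,423),(361,467)],[(484,284),(543,302),(522,382),(462,363)],6):
    print(P.mean(0)[:2])
for n,P in run("pics/s11.png","pics/t11.png",[(321,346),(465,339),(384,399)],[(565,287),(492,378),(494,282)],160):
    print((P[0]+P[1])[:2]/2)
    d=P[2]-P[1] if n=="top" else P[1]-P[2]; print(np.degrees(np.arctan2(d[1],d[0])))
# housing rim via thin mask, both views
E
```

```text
side [np.int32(76), np.int32(70), np.int32(69), np.int32(41)] [[412.5, -245.6], [570.4, -294.8], [534.5, -407.9], [380.7, -360.1]]
[ 474.53173577 -327.09270629]
top [np.int32(48), np.int32(73), np.int32(72), np.int32(59)] [[569.9, -293.5], [532.1, -409.7], [376.8, -359.9], [411.6, -243.2]]
[ 472.60188427 -326.57280533]
side [np.int32(46), np.int32(90), np.int32(2)] [[399.1, -258.6], [549.9, -390.9], [387.7, -387.9]]
[ 474.4904299  -324.76750526]
-1.080259783026443
top [np.int32(63), np.int32(23), np.int32(53)] [[548.9, -389.6], [398.5, -258.3], [557.3, -267.6]]
[ 473.71027288 -323.96697333]
-3.3484774932523957
```

Run:
```python
import cv2,numpy as np
s=cv2.imread("pics/s11.png");t=cv2.imread("pics/t11.png")
a=cv2.resize(s[320:410,310:480],None,fx=4.6,fy=4.6,interpolation=cv2.INTER_CUBIC)
cv2.imwrite("pics/c11s.png",a)
cv2.imwrite("pics/c11t.png",cv2.resize(t[270:395,480:580],None,fx=4.6,fy=4.6,interpolation=cv2.INTER_CUBIC))
```

```text
(no output)
```

View pics/c11s.png

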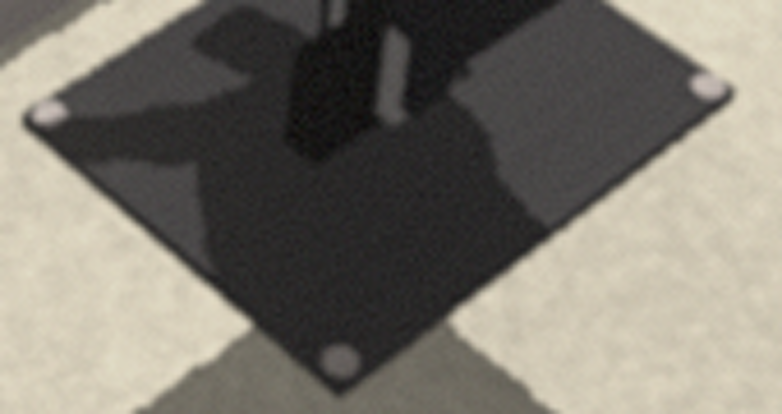

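View pics/c11t.png

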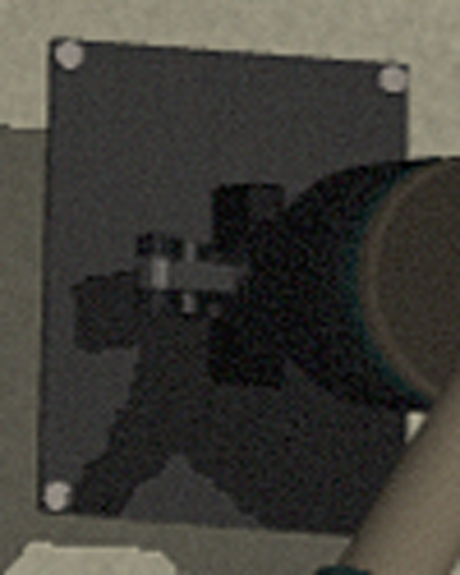

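Run:
```python
from h import *
f=4.6;o=.5-.5/f
A=np.array([[50,110],[710,87],[340,362]])/f+[310,320]-o+0
B=np.array([[393,78],[58,495],[69,53]])/f+[480,270]-o
for n,uv in(("side",A),("top",B)):
    P=ray(n,uv,161); print(n,P.round(1)[:,:2].tolist(),(P[0]+P[1])[:2]/2)
    d=(P[1]-P[2]) if n=="side" else P[2]-P[1]; print(np.linalg.norm(d),np.degrees(np.arctan2(d[1],d[0])))
```

```text
side [[399.0, -260.1], [546.7, -390.0], [389.3, -378.5]] [ 472.83342573 -325.05457774]
157.77561038437216 -4.154926867755271
top [[547.6, -386.6], [398.6, -258.7], [555.9, -269.3]] [ 473.10172492 -322.64638241]
157.68619544106355 -3.8473749574484772
```

```bash
python3 -m crank '[{"twist":[0,0,0],"travel":[6,-24,0],"jaw":0},{"twist":[0,0,0],"travel":[11,-44,0],"jaw":0},{"twist":[0,0,0],"travel":[13,-52,0],"jaw":0},{"twist":[0,0,0],"travel":[13,-52,0],"jaw":0},{"twist":[0,0,0],"travel":[12,-48,0],"jaw":0},{"twist":[0,0,0],"travel":[9,-36,0],"jaw":0},{"twist":[0,0,0],"travel":[5,-18,0],"jaw":0},{"twist":[0,0,0],"travel":[2,-8.5,10],"jaw":0}]'
python3 -m crank '[{"twist":[0,0,0],"travel":[0,0,15],"jaw":0},{"twist":[0,0,0],"travel":[0,0,5],"jaw":0},{"twist":[0,0,0],"travel":[0,0,0],"jaw":0},{"twist":[0,0,0],"travel":[0,0,0],"jaw":0}]'
python3 -c "
from h import *
a=bot.get_image('side')
plan([561.8,-48.4,240],-93.9)
cv2.imwrite('pics/s12.png',a[:,:,::-1])
b=bot.get_image('top')
cv2.imwrite('pics/t12.png',b[:,:,::-1])
cv2.imwrite('pics/c12s.png',cv2.resize(a[180:350,220:390,::-1],None,fx=3.5,fy=3.5,interpolation=cv2.INTER_CUBIC))
cv2.imwrite('pics/c12t.png',cv2.resize(b[205:355,290:430,::-1],None,fx=4,fy=4,interpolation=cv2.INTER_CUBIC))
"
```

```text
time: 15.4
position: [562.5, -48.5, 229.6]
tcp_rot: [3.139, -0.104, 0.003]
contact_force: [0.1, -0.6, -2.5]
opening: 0.151
time: 15.9
position: [561.9, -49.5, 209.6]
tcp_rot: [3.14, -0.107, 0.001]
contact_force: [-0.5, 0.5, -3.7]
opening: 0.156
t 15.95 pos [562.  -49.4 209.8] F [ 0.52  0.58 -1.91] open 13.0 ydir -93.88 tiltdeg [ 0.05 -0.01]
tool delta [ -0.3  -1.  -30.2] rows 1.0
wz 0.02 delta after turn [ -0.3  -1.  -30.2]
```

View pics/c12s.png

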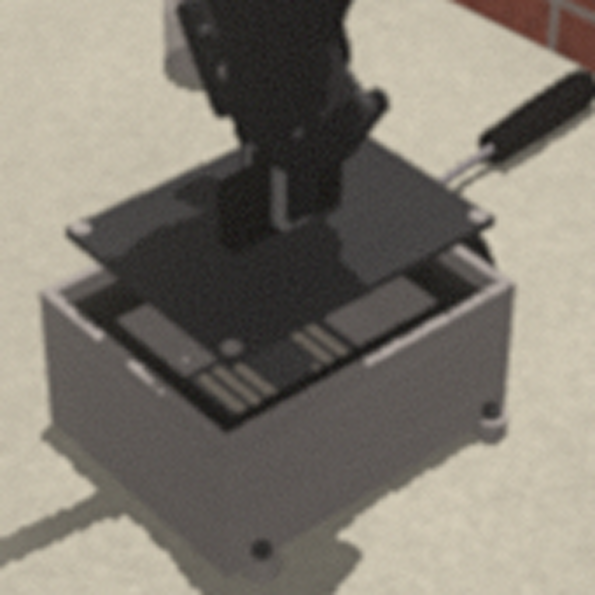

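View pics/c12t.png

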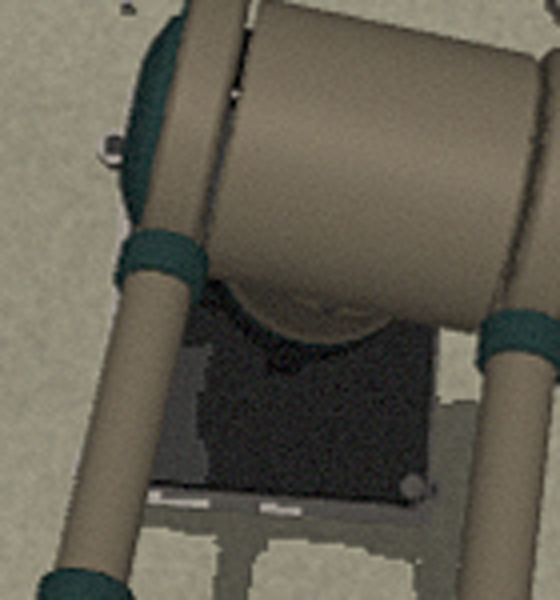

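Run:
```python
from h import *
f=3.5;o=.5-.5/f
A=np.array([[82,228],[480,215],[232,348]])/f+[220,180]-o
P=ray("side",A,132); print(P.round(1)[:,:2].tolist(),(P[0]+P[1])[:2]/2)
A=np.array([[42,293],[515,286],[228,430]])/f+[220,180]-o
P=ray("side",A,88); print("rim",P.round(1)[:,:2].tolist(),(P[0]+P[1])[:2]/2)
P=ray("top",np.array([[412,487]])/4+[290,205]-.375,132);print("top bolt",P)
P=ray("top",np.array([[432,518]])/4+[290,205]-.375,88);print("top rim corner",P)
print(proj("top",[[562,-49,132]]))
```

```text
[[488.4, 14.1], [637.8, -114.1], [479.7, -103.8]] [563.13786383 -49.9852054 ]
rim [[474.6, 32.7], [651.5, -129.1], [473.1, -107.3]] [563.08627181 -48.17052241]
top bolt [[ 479.78765258 -100.49313895  132.        ]]
top rim corner [[ 466.83949848 -114.17897485   88.        ]]
[[362.34737189 278.24586301]]
```

```bash
python3 -m crank '[{"twist":[0,0,0],"travel":[0.3,-1.6,5],"jaw":0},{"twist":[0,0,0],"travel":[0,0,10],"jaw":0},{"twist":[0,0,0],"travel":[0,0,10],"jaw":0},{"twist":[0,0,0],"travel":[0,0,6],"jaw":0},{"twist":[0,0,0],"travel":[0,0,0],"jaw":0},{"twist":[0,0,0],"travel":[0,0,0],"jaw":0}]'
python3 -c "
from h import *
a=bot.get_image('side')
plan([561.8,-48.4,163],-93.9)
b=bot.get_image('top')
cv2.imwrite('pics/c13s.png',cv2.resize(a[180:350,220:390,::-1],None,fx=3.5,fy=3.5,interpolation=cv2.INTER_CUBIC))
cv2.imwrite('pics/c13t.png',cv2.resize(b[205:355,290:430,::-1],None,fx=4,fy=4,interpolation=cv2.INTER_CUBIC))
"
```

```text
time: 16.75
position: [562.4, -47.3, 178.5]
tcp_rot: [3.14, -0.105, 0.001]
contact_force: [1.0, -0.6, -3.0]
opening: 0.153
t 16.8 pos [562.5 -47.3 178.7] F [ 0.51  0.11 -2.26] open 13.3 ydir -93.84 tiltdeg [ 0.04 -0.  ]
tool delta [-0.6  1.1 15.7] rows 1.0
wz 0.06 delta after turn [-0.6  1.1 15.7]
```

View pics/c13s.png

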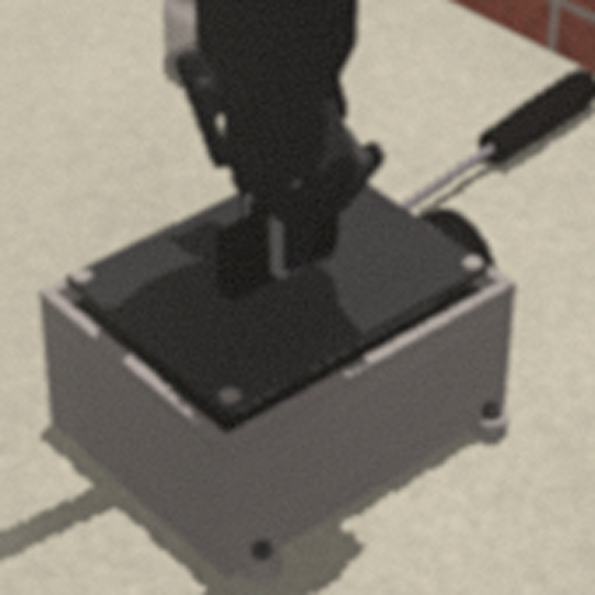

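View pics/c13t.png

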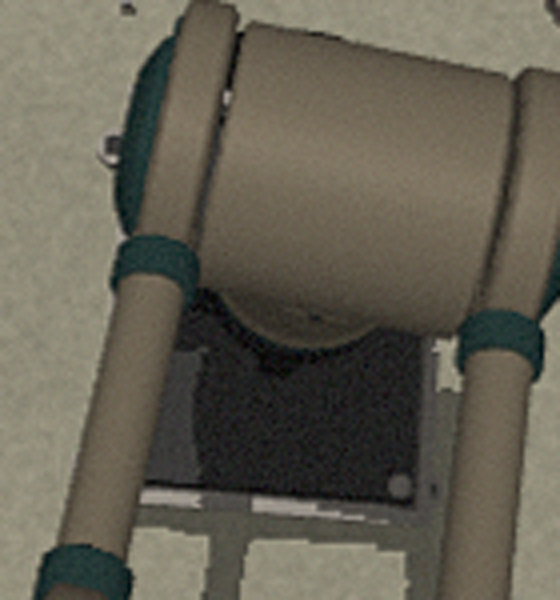

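Run:
```python
from h import *
f=3.5;o=.5-.5/f
A=np.array([[82,277],[472,262],[229,396]])/f+[220,180]-o
P=ray("side",A,101); print(P.round(1)[:,:2].tolist(),(P[0]+P[1])[:2]/2)
P=ray("top",np.array([[400,487]])/4+[290,205]-.375,101);print("top bolt",P+[82.8,53.5,0])
# from top rim: right outer edge, bottom edge
P=ray("top",np.array([[421,517],[436,345]])/4+[290,205]-.375,88);print("rim pts",P)
P=ray("top",np.array([[414,505],[422,345]])/4+[290,205]-.375,100);print("plate pts",P)
```

```text
[[487.5, 15.6], [637.5, -111.3], [479.8, -101.0]] [562.52320686 -47.81261252]
top bolt [[563.00045011 -45.18769513 101.        ]]
rim pts [[ 467.23879236 -109.28440219   88.        ]
 [ 543.92657573 -117.06539651   88.        ]]
plate pts [[ 472.41390544 -104.87411553  100.        ]
 [ 542.96151189 -109.33807574  100.        ]]
```

```bash
python3 -m crank '[{"twist":[0,0,0],"travel":[0,0,4],"jaw":0},{"twist":[0,0,0],"travel":[0,0,4],"jaw":0},{"twist":[0,0,0],"travel":[0,0,4],"jaw":0},{"twist":[0,0,0],"travel":[0,0,3],"jaw":0},{"twist":[0,0,0],"travel":[0,0,2],"jaw":0},{"twist":[0,0,0],"travel":[0,0,0],"jaw":0},{"twist":[0,0,0],"travel":[0,0,0],"jaw":0}]'
python3 -c "
from h import *
a=bot.get_image('side')
plan([562.5,-47.3,153],-93.9)
cv2.imwrite('pics/c14s.png',cv2.resize(a[180:350,220:390,::-1],None,fx=3.5,fy=3.5,interpolation=cv2.INTER_CUBIC))
"
```

```text
time: 17.73
position: [562.2, -47.2, 161.6]
tcp_rot: [-3.14, 0.105, -0.0]
contact_force: [-1.1, -0.2, -0.2]
opening: 0.156
t 17.77 pos [562.2 -47.2 161.6] F [-0.4   0.37 -0.73] open 13.1 ydir -93.84 tiltdeg [0.01 0.  ]
tool delta [0.3 0.1 8.6] rows 1.0
wz 0.06 delta after turn [0.3 0.1 8.6]
```

View pics/c14s.png

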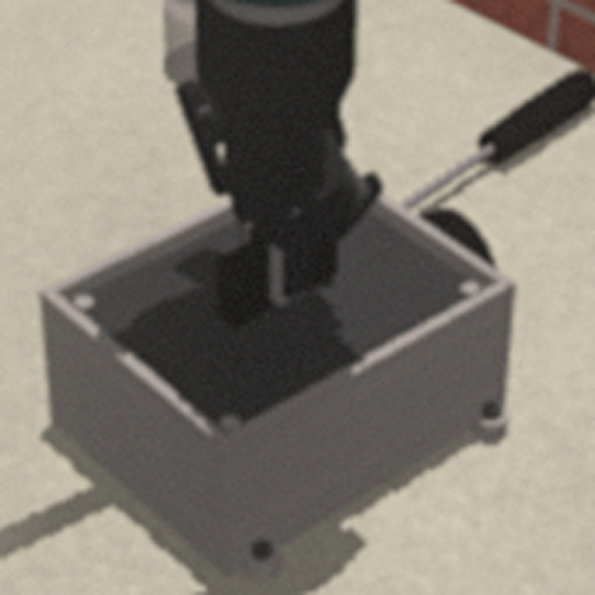

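```bash
python3 -m crank '[{"twist":[0,0,0],"travel":[0,0,1.5],"jaw":0},{"twist":[0,0,0],"travel":[0,0,1.5],"jaw":0},{"twist":[0,0,0],"travel":[0,0,1.5],"jaw":0},{"twist":[0,0,0],"travel":[0,0,0],"jaw":0},{"twist":[0,0,0],"travel":[0,0,0],"jaw":0}]'
python3 -m crank '[{"twist":[0,0,0],"travel":[0,0,1.5],"jaw":0},{"twist":[0,0,0],"travel":[0,0,1.5],"jaw":0},{"twist":[0,0,0],"travel":[0,0,0],"jaw":0},{"twist":[0,0,0],"travel":[0,0,0],"jaw":0}]'
```

```text
time: 18.4
position: [562.3, -47.3, 157.2]
tcp_rot: [3.14, -0.105, 0.001]
contact_force: [-2.0, 0.7, 4.0]
opening: 0.152
time: 18.9
position: [562.3, -47.3, 154.5]
tcp_rot: [3.14, -0.105, 0.001]
contact_force: [-2.7, 0.8, 7.5]
opening: 0.152
```

```bash
python3 -m crank '[{"twist":[0,0,0],"travel":[-0.7,0,1],"jaw":0},{"twist":[0,0,0],"travel":[0,0,0],"jaw":0},{"twist":[0,0,0],"travel":[0,0,0],"jaw":0},{"twist":[0,0,0],"travel":[0,0,0],"jaw":0}]'
python3 -c "
from h import *
a=bot.get_image('side')
plan([562.5,-47.3,153],-93.9); print(bot.get_state()['ft_torque'])
cv2.imwrite('pics/c15s.png',cv2.resize(a[180:350,220:390,::-1],None,fx=3.5,fy=3.5,interpolation=cv2.INTER_CUBIC))
b=bot.get_image('top')
cv2.imwrite('pics/c15t.png',b[:,:,::-1])
"
```

```text
time: 19.4
position: [562.1, -47.3, 153.8]
tcp_rot: [3.14, -0.105, 0.003]
contact_force: [-2.2, 2.0, 8.1]
opening: 0.152
t 19.45 pos [562.2 -47.2 153.8] F [-2.23  0.63  8.41] open 13.2 ydir -93.84 tiltdeg [ 0.12 -0.01]
tool delta [0.3 0.  0.8] rows 1.0
wz 0.06 delta after turn [0.3 0.  0.8]
[ 0.10799187  0.37981942 -0.01084245]
```

View pics/c15s.png

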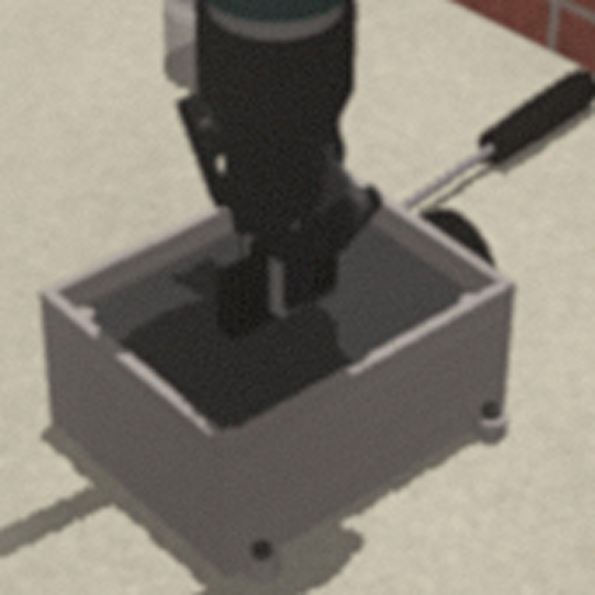

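View pics/c15t.png

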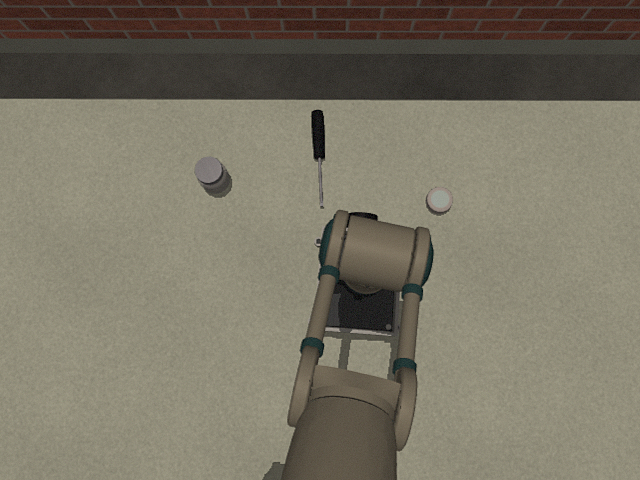

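```bash
for i in 1 2 3 4; do python3 -m crank '[{"twist":[0,0,0],"travel":[0,0,0],"jaw":0},{"twist":[0,0,0],"travel":[0,0,0],"jaw":0},{"twist":[0,0,0],"travel":[0,0,0],"jaw":0},{"twist":[0,0,0],"travel":[0,0,0],"jaw":0},{"twist":[0,0,0],"travel":[0,0,0],"jaw":0},{"twist":[0,0,0],"travel":[0,0,0],"jaw":0},{"twist":[0,0,0],"travel":[0,0,0],"jaw":0},{"twist":[0,0,0],"travel":[0,0,0],"jaw":0}]' | egrep 'time|pos|force'; done
```

```text
time: 20.5
position: [562.2, -47.2, 153.8]
contact_force: [-1.6, 1.3, 8.0]
time: 21.5
position: [562.2, -47.3, 153.8]
contact_force: [-1.7, 0.6, 8.2]
time: 22.5
position: [562.2, -47.3, 153.8]
contact_force: [-1.7, 0.8, 7.5]
time: 23.5
position: [562.1, -47.2, 153.8]
contact_force: [-2.7, 1.1, 8.3]
```

Steady at about 10.5 N total, so I'm handing in.

```bash
python3 -c "
from cell import bot
print(bot.finish_job()); print(bot.get_state()['contact_force'])"
```

```text
the job is handed in; nothing more can be done
None
the job is handed in; nothing more can be done
```

The cartridge is in its pocket and released. The cover lies in the housing's mouth, and the gripper was still holding and pressing it when I handed the job in; no verdict is reported.

**Hold:** I held the final push for about 4 s (19.4 to 23.5 s). The wrist read +7.5 to +8.3 N. Adding the cover's weight of about 2.5 N, cover and seal bear on each other with about 10 to 11 N. The tool height puts the seal about 9 mm down, clear of bottoming.

**Last checks:**
- **Cartridge:** after release, both cameras showed it centred and flat in the pocket. The cover hides it now, so I have not seen it since.
- **Cover:** just before it went in, it was within about 1 mm of the housing centre in both views. The last side picture shows it flat, with the tool tilted about 0.1°.
- **Bystanders:** the screwdriver, jar and tank cap are where they were in the last top picture.

**What disagreed:**
- The two cameras differ by up to about 2.5 mm in y, so I lined up the cover with the housing within each view.
- A small sideways force remained: about -2 to -3 N in x and 1 N in y. A 0.7 mm shift did not clearly reduce it. It may be friction or light wall contact.

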